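# Press a glued pot lid in the bench screw press

### The arm

A 6-joint arm with a two-finger parallel gripper is mounted at the origin on a cart in front of the work surface, level with it; the furniture and walls round the work are solid. World frame = base frame: x ahead of the robot, y to its left, z up, the work surface at z = 0. Lengths are in m, angles in rad, forces in N, time in s.
With the tool pointing down it reaches from about 0.25 to 0.775 m from the base axis. Payload 4 kg.
Tool frame: the origin (TCP) lies on the centre line of the jaws, within the pads' length; the fingertips stand 14 mm ahead of it and the grasp point (between the pads) lies 5 mm behind it (robot.tcp_to_tips is the distance from the TCP to the fingertips, in m); z points along the fingers, y is the line along which they close (so a half turn about z gives the same grasp; the last joint's range is limited). The gripper opens to 94 mm and grips with 3 to 60 N. Pads are 16 mm wide; open, the fingers measure 119 mm over their backs; the gripper's body (75 mm by 177 mm) begins 78 mm behind the grasp point.
Start: joints at [-1.293, 0.087, 1.371, -0, 1.684, -0.103], TCP at [0.204, -0.511, 0.22] pointing down, gripper open.
Joint ranges: [-3.1, 3.1], [-0.76, 2.03], [0.27, 2.55], [-1.08, 4.22], [0.17, 2.65], [-2.57, 2.57]. Speed limits (rad/s): [2.79, 2.79, 3.14, 3.14, 3.14, 3.14].

### API

Orientations are given as [roll, pitch, yaw] about the fixed x, y, z axes, in that order (R = Rz(yaw) Ry(pitch) Rx(roll)).
In Python, from bench import robot gives the robot as it stands.
- The arm moves only by the tool carry_out, never from a script. Its argument "increments" is a list of rows, each a list of 3 entries, a list of its own where there are three numbers: the closure in counts, from 0 (fully open) to 255 (shut), then the shift along the tool's x, y, z in mm, then the turn about the tool's z in degrees. In form: [[fingers, [dx, dy, dz], twist], ...]. A call has 1 to 8 rows; each row shifts and turns the commanded pose from where the row before left it, along the tool's axes as they then stand; what a row does not reach is not made up. A row lasts 1/10 s, in which the tool goes at most 50 mm and 8.59 degrees, less where a joint would pass 70% of its speed; a pose out of reach is approached as far as the arm can. A call with a gripper value outside its range is refused whole. The fingers move at their own pace and stop on an object; the grip force is fixed at half the most. Time passes only in rows, so rows that do not move let the fingers close. It gives the time, the measured TCP pose, the force, the opening and the grip force at its end, in the units of the state.
- robot.get_obs(): the state, without advancing time (a new reading comes with each control period).
- robot.snapshot(name): name is "side" or "top" or "wrist"; returns the picture (400x640x3 uint8, blue, green, red); there is no depth.
- robot.get_calibration(name): a dict with "vfov" (degrees; the focal length in pixels is half the picture's height over the tangent of half this angle, whatever the lens; pixels are square), "cx", "cy" (the principal point, pixels), "T" (4x4, takes a point from camera to world coordinates). Camera axes: x right, y down, z forward; pixel columns grow to the right and rows downward; lengths in m; the calibration is good to about 2 mm. A picture is of the moment at which its call begins: read the wrist's pose just before it. get_calibration takes no time and is no camera call; for the wrist camera it gives the pose at the moment of the call.
- robot.close_job(): hands the job in; it is judged then, once.
The state is a dict: "time": time; "joint_positions": joint angles; "qvel": joint speeds; "joint_torque": joint torques, N m; "tool_pos": TCP position; "ee_rot": TCP orientation; "wrist_force": force on the tool from outside, world axes, zero at the start; "wrist_torque": the same for the moment, N m; "width": finger opening in m; "finger_force": force on a finger pad.
Only numpy, scipy, OpenCV 4.12 (cv2) and the standard library are available. Lean on these libraries where they do the work, as an engineer would, in place of code of your own. Each camera call takes 0.05 s, during which the arm holds its last target. There are 200 camera calls.

### The job

The lid of the turned pot that stands in the tray of the bench screw press has just been glued. Push the tray fully home under the press with a fingertip, then screw the press down onto the pot by pushing the spokes of its handwheel round clockwise (seen from above) with one finger until the wheel is hard against its stop and the pad bears firmly on the lid. Only push: the pot must not be lifted out of its nest, and the things standing about stay where they are.

Things in the scene. Friction and masses are not known exactly. Their poses are not given: they have to be found in the camera images.
- glue_press: Bench screw press, fixed. Origin: on the table straight below the screw; the tray slides home along its +x. Base: x -150 to 95, y -95 to 95 mm, top at z 22. Two 20 mm columns at y = -80, 80 mm carry a grey crosshead, 198 mm long in y, 62 mm wide in x, z 140 to 173 mm; nuts on it end at z 180 mm.
- press_tray (a joint): Slide of the press's steel tray, m: 0 (the start) fully out towards the press's -x, 0.085 fully home against the end stop, with the pot straight under the pad. Needs about 2 N plus a little for speed; stays where it is left.
- tray_front (a point): Centre of the outer face of the tray's upright front plate (92 mm wide, 9 mm thick, 32 mm below to 22 mm above this point: z 26 to 80 mm). The face looks along the press's -x; push it along +x. Tray home: 175 mm from the screw axis; out: 260 mm. The wheel, overhead, reaches 107 mm from the axis.
- nest (a point): Centre of the floor of the round nest (73 mm wide, 7 mm deep, in an 88 mm wooden plate) in the tray, 36 mm above the table; moves with the tray. It lies 175 mm behind tray_front along the press's +x. When the tray is home it is straight below the screw.
- pot: Turned wooden pot with its glued lid, 71 mm wide, 62 mm tall, loose in the nest. Origin: centre of its underside, z up.
- press_wheel (a joint): Turn of the four-spoke handwheel and screw, rad: grows clockwise seen from above, lowering wheel, screw and pad 3.82 mm per rad (24 mm a turn). Starts at 0 to 1.3; the stop is at 3.9, where the pad is pushed about 5 mm up on its spring, some 16 N. Needs 0.2 N m, up to 0.27 with the pad down; stays where it is left.
- wheel_hub (a point): Centre of the wheel at spoke height: 215 mm above the table at wheel angle 0, sinking 3.82 mm per rad. The hub is 38 mm wide and ends 19 mm above this point. Four level steel spokes, 10 mm thick, at right angles, run from the hub to 23 mm black balls centred 95 mm from the axis; a finger has room on them from 20 to 83 mm from the axis.
- spoke_ball (a point): Centre of the ball on one of the four spokes (95 mm from the axis); the other three spokes stand at 90, 180 and 270 degrees to it. Turns and sinks with the wheel.
- press_pad: Round cork-faced pressing pad, 62 mm wide, under the screw, sprung, so that it can give 9 mm upwards. Origin: centre of its underside. At the start it hangs 5 to 10 mm above the height of the pot's lid (98 mm above the table).
- next_pot: Another turned pot, 75 mm wide, 58 mm tall, waiting loose on the table beside the press. Origin: centre of its underside. Leave it.
- candle_ball: Painted wooden candle ball, 66 mm wide, 59 mm tall, loose. Origin: centre of its underside. Leave it.
- cork_block: Cork sanding block, 45 x 72 x 26 mm, loose behind the tray. Origin: centre of its underside. Leave it.
- arch: Painted half-ring candle arch, 52 x 88 x 45 mm, loose. Origin: centre of its underside. Leave it.

How it is judged:
By the outcome, as a careful person would: the job done as asked, in the order asked, and still so for the second after the job is handed in, with the robot touching nothing.
It also fails if it takes over 48 s, if anything falls off the work surface, if the arm or the gripper's body presses on something with over 40 N, if the wrist force passes 120 N, or if a joint passes its speed limit or range.

## Working session

There is one attempt and no reset: what is moved stays moved. The work goes in short steps, Python scripts to look and compute and a tool call to move; the robot and the scene stay as the last step left them, time stands still between calls to the robot, and variables do not carry over. Pictures are saved under pics/ and viewed, at most 10 in all, crops included, and the job is handed in when it is done.

Besides the shell and the picture viewer there is one more tool, called after ">>>" by a JSON object that holds its "method" and its "body". carry_out: Moves the arm, as the interface text tells. Its arguments: {"type":"object","properties":{"increments":{"type":"array","items":{"type":"array"}}},"required":["increments"]}

```bash
mkdir -p pics; ls; python3 - <<'E'
from bench import robot
import cv2,numpy as np
for n in ("top","side"):
    im=robot.snapshot(n); cv2.imwrite(f"pics/{n}0.png",im)
    c=robot.get_calibration(n); print(n,c["vfov"],c["cx"],c["cy"],np.round(c["T"],4).tolist())
print(robot.get_obs()); print(robot.tcp_to_tips)
E
```

```text
pics
top 51.24304109728626 319.11506932055914 199.40550008321938 [[0.0235, -0.9829, 0.1829, 0.3318], [-0.9997, -0.0217, 0.0121, 0.102], [-0.0079, -0.1831, -0.9831, 1.3899], [0.0, 0.0, 0.0, 1.0]]
side 47.51149223400817 317.49567082183796 195.6225420245154 [[0.89, 0.3789, -0.2535, 0.9032], [0.4559, -0.7337, 0.5039, -0.6188], [0.005, -0.564, -0.8257, 1.2976], [0.0, 0.0, 0.0, 1.0]]
{'time': 0.1, 'joint_positions': array([-1.29311957e+00,  8.78979036e-02,  1.37207340e+00, -2.13924170e-05,
        1.68357364e+00, -1.03037058e-01]), 'qvel': array([-0.00054522, -0.00132168, -0.00246825,  0.00226885, -0.00119553,
        0.00055916]), 'joint_torque': array([ 2.59551634e-03, -3.41254342e+01, -3.03301764e+01,  7.20845908e-02,
        3.04400269e-02, -9.52894220e-05]), 'tool_pos': array([ 0.20426822, -0.51017718,  0.21842707]), 'ee_rot': array([-3.13964854e+00, -1.79653185e-04,  3.80711257e-01]), 'wrist_force': array([ 0.44813591,  0.07442812, -0.24993631]), 'wrist_torque': array([ 0.05842383,  0.02506873, -0.06765951]), 'finger_force': 0.0, 'width': 0.09422201410580712}
0.014
```

View pics/top0.png

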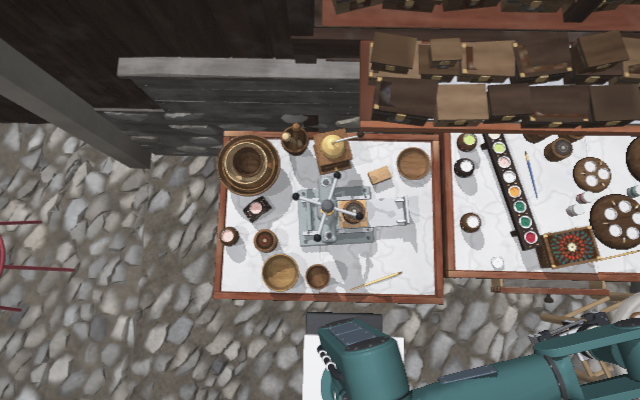

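View pics/side0.png

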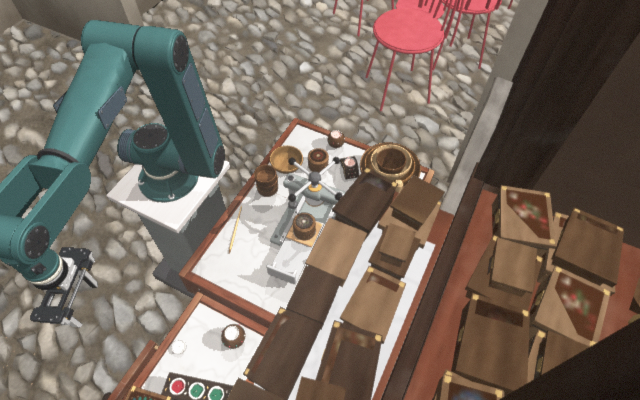

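The top view shows the press hub near (327,206), with its tray pointing right (world −y) and the front plate near (405,212). I'll zoom in on both views.

```bash
python3 - <<'E'
import cv2
a=cv2.imread("pics/top0.png")[155:255,280:440]; cv2.imwrite("pics/topc.png",cv2.resize(a,None,fx=5,fy=5,interpolation=cv2.INTER_CUBIC))
a=cv2.imread("pics/side0.png")[145:290,225:385]; cv2.imwrite("pics/sidec.png",cv2.resize(a,None,fx=4,fy=4,interpolation=cv2.INTER_CUBIC))
E
```

```text
(no output)
```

View pics/topc.png

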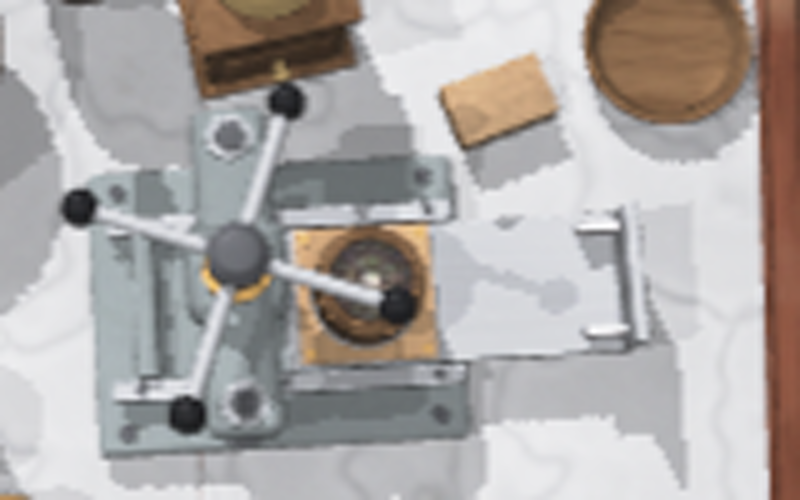

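View pics/sidec.png

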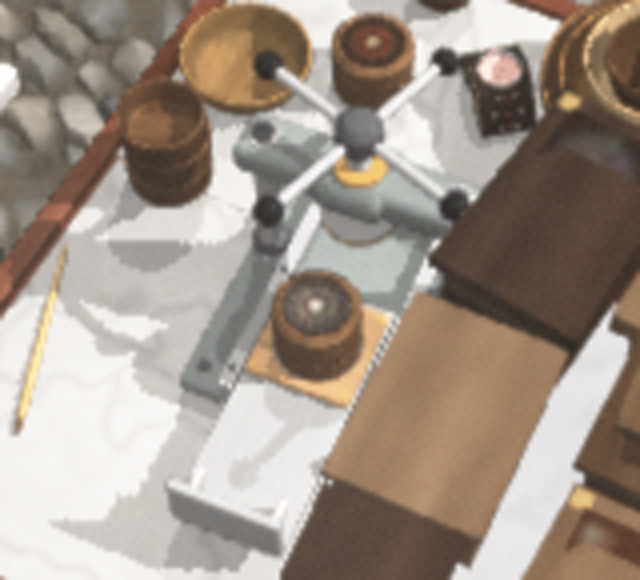

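Crops: in the top view the balls are at crop pixels (285,101), (79,207), (397,304) and (187,413), and the plate runs from (632,205) to (645,345). In the side view the balls are at (268,64), (445,61), (267,209) and (456,205), and the plate's top edge runs from (172,485) to (283,540). Next I triangulate these.

```bash
cat > h.py <<'E'
import numpy as np
from bench import robot
def ray(n,u,v,c=None):
    c=c or robot.get_calibration(n); f=200/np.tan(np.radians(c["vfov"]/2)); T=np.array(c["T"])
    d=T[:3,:3]@[(u-c["cx"])/f,(v-c["cy"])/f,1]; return T[:3,3],d/np.linalg.norm(d)
def tri(*rs):
    A=sum(np.eye(3)-np.outer(d,d) for o,d in rs); b=sum((np.eye(3)-np.outer(d,d))@o for o,d in rs)
    p=np.linalg.solve(A,b); return p,max(np.linalg.norm((np.eye(3)-np.outer(d,d))@(p-o)) for o,d in rs)
def plane(r,z): o,d=r; return o+d*(z-o[2])/d[2]
E
python3 - <<'E'
from h import *
t=lambda u,v:ray("top",280+u/5,155+v/5)
s=lambda u,v:ray("side",225+u/4,145+v/4)
np.set_printoptions(precision=4,suppress=True)
P=[]
for a,b in (((285,101),(456,205)),((79,207),(445,61)),((187,413),(268,64)),((397,304),(267,209))):
    p,e=tri(t(*a),s(*b)); P.append(p); print(p,e)
c=np.mean(P,0); print("hub",c,[np.linalg.norm(p[:2]-c[:2]) for p in P], [np.degrees(np.arctan2(*(p-c)[1::-1])) for p in P])
for a,b in (((632,205),(283,540)),((643,345),(172,485))): print("plate",tri(t(*a),s(*b)), plane(t(*a),.08))
for q in ((195,112),(262,120),(212,425),(280,435)): print("crosshead corner",plane(t(*q),.173))
print("nuts",plane(t(231,135),.18),plane(t(246,403),.18))
print("base corners",[plane(t(*q),.022) for q in((105,455),(468,437),(453,210),(95,180))])
print("cork",[plane(t(*q),.026) for q in((440,95),(535,55),(558,100),(465,148))])
E
```

```text
[0.625  0.0676 0.2137] 0.0022309230193604244
[0.5598 0.1849 0.2121] 0.0019640048669811567
[0.4421 0.1196 0.2137] 0.0015057140937815908
[0.5066 0.0017 0.2152] 0.0014465104967633516
hub [0.5334 0.0935 0.2137] [np.float64(0.0951757659138681), np.float64(0.09522139878628837), np.float64(0.09493469785244046), np.float64(0.09558188701706795)] [np.float64(-15.776049709583104), np.float64(73.87937526530087), np.float64(164.00743965709339), np.float64(-106.26424158653589)]
plate (array([ 0.5999, -0.1618,  0.0606]), np.float64(0.004206067825685763)) [ 0.5927 -0.1604  0.08  ]
plate (array([ 0.5079, -0.165 ,  0.0704]), np.float64(0.004875096619777829)) [ 0.5028 -0.166   0.08  ]
crosshead corner [0.6252 0.1189 0.173 ]
crosshead corner [0.6212 0.0786 0.173 ]
crosshead corner [0.438  0.1045 0.173 ]
crosshead corner [0.4331 0.0648 0.173 ]
nuts [0.61  0.097 0.18 ] [0.4506 0.0851 0.18  ]
base corners [array([0.43  , 0.1744, 0.022 ]), array([ 0.4472, -0.0627,  0.022 ]), array([ 0.5982, -0.0528,  0.022 ]), array([0.6134, 0.1868, 0.022 ])]
cork [array([ 0.676 , -0.0435,  0.026 ]), array([ 0.7051, -0.1075,  0.026 ]), array([ 0.6742, -0.1227,  0.026 ]), array([ 0.6399, -0.0603,  0.026 ])]
```

>>> {"method": "carry_out", "body": {"increments": [[255,[20,-7,-5],0],[255,[40,-14,-5],0],[255,[40,-14,-5],0],[255,[40,-14,-5],0],[255,[40,-14,-5],0],[255,[40,-14,-5],0],[255,[40,-14,0],0],[255,[40,-14,0],0]]}}

```text
time: 0.9
tool_pos: [0.4449, -0.3002, 0.2493]
ee_rot: [-3.141, 0.0, 0.381]
wrist_force: [-0.5, 0.1, 0.0]
width: 0.0334
finger_force: 0.0
```

>>> {"method": "carry_out", "body": {"increments": [[255,[40,-14,0],0],[255,[40,-14,0],0],[255,[40,-14,0],0],[255,[20,-5,0],0],[255,[0,0,0],-8],[255,[0,0,0],-8],[255,[0,0,0],-8],[255,[0,0,0],-8]]}}

```text
time: 1.7
tool_pos: [0.5563, -0.2057, 0.2486]
ee_rot: [-3.14, 0.0, 0.945]
wrist_force: [0.4, -0.3, 0.3]
width: 0.0007
finger_force: 0.0
```

>>> {"method": "carry_out", "body": {"increments": [[255,[0,0,0],-8],[255,[0,0,0],-8],[255,[0,0,0],-8],[255,[0,0,0],-8],[255,[0,0,0],-8],[255,[0,0,0],0],[255,[0,0,0],0]]}}

```text
time: 2.4
tool_pos: [0.5563, -0.2059, 0.249]
ee_rot: [-3.141, -0.0, 1.635]
wrist_force: [-0.6, 0.3, 0.2]
width: 0.0006
finger_force: 0.0
```

```bash
python3 - <<'E'
from h import *
import cv2,json
c=robot.get_calibration("wrist"); c["T"]=np.array(c["T"]).tolist(); json.dump(c,open("w1.json","w")); print(c)
cv2.imwrite("pics/w1.png",robot.snapshot("wrist"))
a=robot.snapshot("top")[125:275,250:450]; cv2.imwrite("pics/topc2.png",cv2.resize(a,None,fx=4,fy=4,interpolation=cv2.INTER_CUBIC))
E
```

```text
{'vfov': 63.592844509313394, 'cx': 317.95804685253705, 'cy': 200.25638868883283, 'T': [[0.9979662307784292, 0.061427263593200165, 0.017032131791026674, 0.5514571273025007], [0.06374174761497438, -0.9590131984539202, -0.27609903078817766, -0.12609561130715038], [-0.0006259687566512832, 0.27662316692322364, -0.9609782680604605, 0.4133065640388156], [0.0, 0.0, 0.0, 1.0]]}
```

View pics/w1.png

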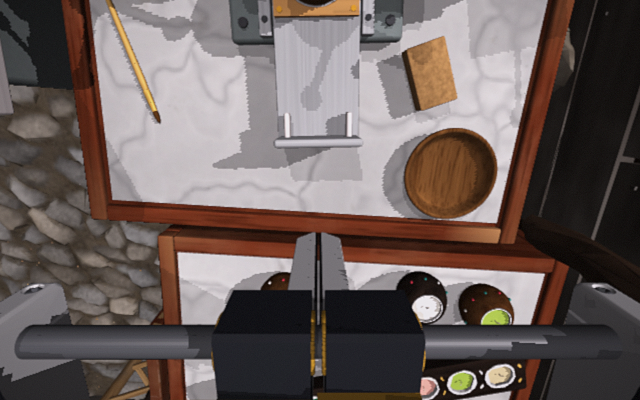

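View pics/topc2.png

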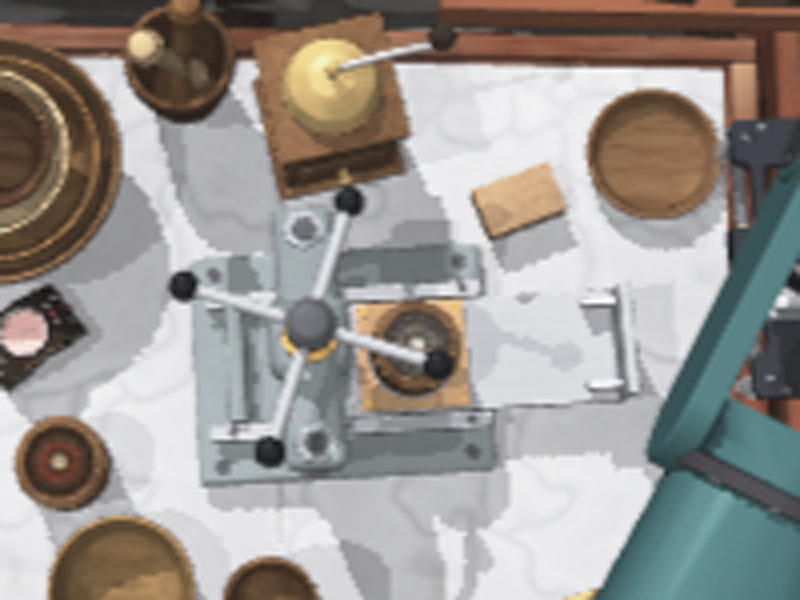

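The wrist view shows the plate's top edge from (275,146) to (362,146), clear space in front of it, and the table rim at rows 205–240.

```bash
python3 - <<'E'
from h import *
import json
c=json.load(open("w1.json"))
for q,z in (((275,147),.08),((362,147),.08),((275,138),.08),((362,138),.08),((319,210),.01),((319,235),.01),((275,20),.028),((275,125),.028),((359,20),.028),((360,130),.028)): print(q,plane(ray(0,*q,c),z).round(4))
E
```

```text
(275, 147) [ 0.5097 -0.1679  0.08  ]
(362, 147) [ 0.5988 -0.1622  0.08  ]
(275, 138) [ 0.5095 -0.1588  0.08  ]
(362, 138) [ 0.5979 -0.1531  0.08  ]
(319, 210) [ 0.5608 -0.2552  0.01  ]
(319, 235) [ 0.5631 -0.2903  0.01  ]
(275, 20) [ 0.4996 -0.0393  0.028 ]
(275, 125) [ 0.5025 -0.149   0.028 ]
(359, 20) [ 0.5893 -0.0336  0.028 ]
(360, 130) [ 0.6019 -0.1483  0.028 ]
```

>>> {"method": "carry_out", "body": {"increments": [[255,[0,0,40],0],[255,[0,0,50],0],[255,[0,0,50],0],[255,[0,0,40],0],[255,[0,0,8],0],[255,[10,0,0],0],[255,[10,0,0],0],[255,[5,0,0],0]]}}

```text
time: 3.3
tool_pos: [0.5568, -0.1805, 0.065]
ee_rot: [3.136, 0.002, 1.638]
wrist_force: [0.5, 0.1, -0.1]
width: 0.0005
finger_force: 0.0
```

>>> {"method": "carry_out", "body": {"increments": [[255,[3,0,0],0],[255,[3,0,0],0],[255,[3,0,0],0],[255,[4,0,0],0],[255,[5,0,0],0],[255,[5,0,0],0],[255,[5,0,0],0],[255,[5,0,0],0]]}}

```text
time: 4.1
tool_pos: [0.5525, -0.1478, 0.0615]
ee_rot: [3.142, 0.0, 1.637]
wrist_force: [-0.0, -2.1, 1.7]
width: 0.0005
finger_force: 1.2
```

>>> {"method": "carry_out", "body": {"increments": [[255,[6,0,0],0],[255,[6,0,0],0],[255,[6,0,0],0],[255,[6,0,0],0],[255,[6,0,0],0],[255,[6,0,0],0],[255,[6,0,0],0],[255,[4,0,0],0]]}}

```text
time: 4.9
tool_pos: [0.5491, -0.1015, 0.0612]
ee_rot: [-3.141, -0.0, 1.638]
wrist_force: [-1.5, -2.2, 1.0]
width: 0.0009
finger_force: 1.1
```

>>> {"method": "carry_out", "body": {"increments": [[255,[3,0,0],0],[255,[2,0,0],0],[255,[2,0,0],0],[255,[1,0,0],0],[255,[1,0,0],0],[255,[0,0,0],0]]}}

```text
time: 5.5
tool_pos: [0.5488, -0.0931, 0.0612]
ee_rot: [-3.141, -0.0, 1.637]
wrist_force: [-1.4, -1.7, 0.2]
width: -0.0001
finger_force: 0.7
```

>>> {"method": "carry_out", "body": {"increments": [[255,[1,0,0],0],[255,[1,0,0],0],[255,[1,0,0],0],[255,[1,0,0],0],[255,[0,0,0],0]]}}

```text
time: 6.0
tool_pos: [0.5486, -0.0896, 0.0613]
ee_rot: [-3.142, 0.001, 1.638]
wrist_force: [-0.3, -2.5, -2.3]
width: 0.0004
finger_force: 1.7
```

>>> {"method": "carry_out", "body": {"increments": [[255,[1,0,0],0],[255,[1,0,0],0],[255,[1,0,0],0],[255,[1,0,0],0],[255,[0,0,0],0]]}}

```text
time: 6.5
tool_pos: [0.5486, -0.0894, 0.0614]
ee_rot: [3.141, 0.008, 1.637]
wrist_force: [-0.1, -13.0, -3.7]
width: 0.0004
finger_force: 6.3
```

>>> {"method": "carry_out", "body": {"increments": [[255,[-10,0,0],0],[255,[-34,0,0],0],[255,[0,0,-40],0],[255,[0,0,-45],0],[255,[0,0,-45],0],[255,[0,0,-45],0],[255,[0,0,-29],0],[255,[0,0,0],0]]}}

```text
time: 7.3
tool_pos: [0.5537, -0.1288, 0.2724]
ee_rot: [3.129, 0.003, 1.639]
wrist_force: [0.2, -0.2, 0.6]
width: 0.0007
finger_force: 0.0
```

```bash
python3 - <<'E'
from h import *
import cv2
print(robot.get_obs()["tool_pos"],robot.get_calibration("wrist"))
w=robot.snapshot("wrist"); cv2.imwrite("pics/w2.png",w)
E
```

```text
[ 0.55372376 -0.12882803  0.27244394] {'vfov': 63.592844509313394, 'cx': 317.95804685253705, 'cy': 200.25638868883283, 'T': array([[ 0.99762053,  0.06165564,  0.03085215,  0.54640358],
       [ 0.06781631, -0.95817118, -0.27804485, -0.04870826],
       [ 0.01241861,  0.27947553, -0.9600725 ,  0.43650643],
       [ 0.        ,  0.        ,  0.        ,  1.        ]])}
```

View pics/w2.png

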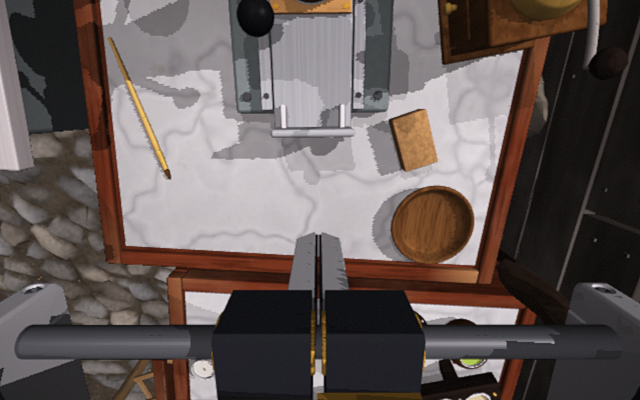

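>>> {"method": "carry_out", "body": {"increments": [[255,[30,0,0],0],[255,[40,1,0],0],[255,[45,1,0],0],[255,[40,0,0],0],[255,[12,0,0],0],[255,[0,0,0],0]]}}

```text
time: 7.95
tool_pos: [0.5413, 0.0394, 0.2635]
ee_rot: [-3.138, -0.001, 1.641]
wrist_force: [-0.0, -0.5, 0.1]
width: 0.0004
finger_force: 0.0
```

```bash
python3 - <<'E'
from h import *
import cv2
print(robot.get_obs()["tool_pos"],robot.get_calibration("wrist")["T"].tolist())
w=robot.snapshot("wrist"); cv2.imwrite("pics/w3.png",w)
E
```

```text
[0.54132637 0.0394226  0.26346681] [[0.9975333397249949, 0.06825924759169354, 0.01636799484701502, 0.5364264863563425], [0.07012467919351274, -0.9586918465611883, -0.27566732251956194, 0.11913682692952669], [-0.003124980816413171, 0.2761351452736742, -0.9611137373066634, 0.42782894792147447], [0.0, 0.0, 0.0, 1.0]]
```

View pics/w3.png

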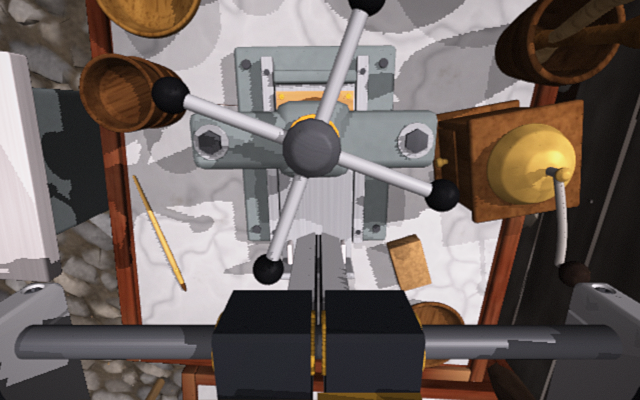

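The wrist view shows the hub at (311,150) and the balls at (268,269), (442,194) and (170,96). The finger is to the right of the near spoke, and the grinder crank knob is at (575,272).

```bash
python3 - <<'E'
from h import *
c3=dict(vfov=63.592844509313394,cx=317.958,cy=200.256,T=[[0.9975333397249949, 0.06825924759169354, 0.01636799484701502, 0.5364264863563425], [0.07012467919351274, -0.9586918465611883, -0.27566732251956194, 0.11913682692952669], [-0.003124980816413171, 0.2761351452736742, -0.9611137373066634, 0.42782894792147447], [0.0, 0.0, 0.0, 1.0]])
c2=dict(c3,T=[[ 0.99762053,  0.06165564,  0.03085215,  0.54640358],[ 0.06781631, -0.95817118, -0.27804485, -0.04870826],[ 0.01241861,  0.27947553, -0.9600725 ,  0.43650643],[0,0,0,1]])
print("knob",tri(ray(0,608,63,c2),ray(0,575,272,c3)))
print("ball",tri(ray(0,256,16,c2),ray(0,268,269,c3)))
print("hub",plane(ray(0,311,150,c3),.225))
for q in((268,269),(442,194),(170,96)):print(plane(ray(0,*q,c3),.2137))
print("dome",[plane(ray(0,550,170,c3),z) for z in(.15,.2)])
E
```

```text
knob (array([ 0.76737125, -0.00201909,  0.17524238]), np.float64(0.0002985976523066058))
ball (array([0.50719657, 0.00229468, 0.21310181]), np.float64(0.0001896917158493631))
hub [0.53323883 0.09331285 0.225     ]
[0.50708736 0.0025945  0.2137    ]
[0.62462742 0.06821646 0.2137    ]
[0.4418706  0.11954199 0.2137    ]
dome [array([0.74072835, 0.08113308, 0.15      ]), array([0.70396079, 0.0879725 , 0.2       ])]
```

>>> {"method": "carry_out", "body": {"increments": [[255,[0,3,20],0],[255,[0,0,30],0],[255,[0,0,10],0],[255,[0,0,0],0],[255,[0,0,0],0]]}}

```text
time: 8.5
tool_pos: [0.5455, 0.0369, 0.206]
ee_rot: [3.141, 0.0, 1.636]
wrist_force: [0.3, -1.1, 0.9]
width: 0.0004
finger_force: 0.0
```

```bash
cat > arc.py <<'E'
from h import *
import sys
H=np.array([.5333,.0934])
def arc(r,step,n):
    o=robot.get_obs(); p=o["tool_pos"][:2]; y=o["ee_rot"][2]; a0=np.degrees(np.arctan2(*(p-H)[::-1]))
    print("phi",a0,"r",np.linalg.norm(p-H),o["tool_pos"],o["wrist_force"])
    rows=[];q=p
    for k in range(1,n+1):
        a=np.radians(a0-step*k); w=H+r*np.array([np.cos(a),np.sin(a)]); d=(w-q)*1000
        s=np.round([d@[np.cos(y),np.sin(y)],d@[np.sin(y),-np.cos(y)]],1); q=w
        rows.append([255,[float(s[0]),float(s[1]),0],0])
    for i in range(0,n,8): print(rows[i:i+8])
arc(float(sys.argv[1]),float(sys.argv[2]),int(sys.argv[3]))
E
python3 arc.py .053 6 16
```

```text
phi -77.82067095786958 r 0.057763802808823456 [0.54548655 0.03693634 0.20603883] [ 0.28942845 -1.05776041  0.86947835]
[[255, [4.2, -6.2, 0], 0], [255, [0.1, -5.5, 0], 0], [255, [0.6, -5.5, 0], 0], [255, [1.2, -5.4, 0], 0], [255, [1.8, -5.3, 0], 0], [255, [2.3, -5.0, 0], 0], [255, [2.8, -4.8, 0], 0], [255, [3.3, -4.5, 0], 0]]
[[255, [3.8, -4.1, 0], 0], [255, [4.2, -3.7, 0], 0], [255, [4.5, -3.2, 0], 0], [255, [4.8, -2.7, 0], 0], [255, [5.1, -2.2, 0], 0], [255, [5.3, -1.7, 0], 0], [255, [5.4, -1.1, 0], 0], [255, [5.5, -0.5, 0], 0]]
```

>>> {"method": "carry_out", "body": {"increments": [[255,[4.2,-6.2,2],0],[255,[0.1,-5.5,1],0],[255,[0.6,-5.5,0],0],[255,[1.2,-5.4,0],0],[255,[1.8,-5.3,0],0],[255,[2.3,-5.0,0],0],[255,[2.8,-4.8,0],0],[255,[3.3,-4.5,0],0]]}}

```text
time: 9.3
tool_pos: [0.5015, 0.0511, 0.2025]
ee_rot: [-3.142, 0.001, 1.637]
wrist_force: [5.1, -1.2, 0.4]
width: 0.0005
finger_force: 1.7
```

>>> {"method": "carry_out", "body": {"increments": [[255,[3.8,-4.1,0],0],[255,[4.2,-3.7,0],0],[255,[4.5,-3.2,0],0],[255,[4.8,-2.7,0],0],[255,[5.1,-2.2,0],0],[255,[5.3,-1.7,0],0],[255,[5.4,-1.1,0],0],[255,[5.5,-0.5,0],0]]}}

```text
time: 10.1
tool_pos: [0.4796, 0.0879, 0.2019]
ee_rot: [-3.14, 0.002, 1.637]
wrist_force: [2.2, -6.1, -1.5]
width: 0.0006
finger_force: 2.4
```

```bash
python3 arc.py .053 6 16
```

```text
phi -174.1450873992213 r 0.05395045991307115 [0.47963098 0.08789653 0.20191968] [ 2.18707651 -6.05119333 -1.48982949]
[[255, [5.6, 1.0, 0], 0], [255, [5.5, 0.7, 0], 0], [255, [5.4, 1.2, 0], 0], [255, [5.2, 1.8, 0], 0], [255, [5.0, 2.3, 0], 0], [255, [4.8, 2.9, 0], 0], [255, [4.4, 3.3, 0], 0], [255, [4.1, 3.8, 0], 0]]
[[255, [3.6, 4.2, 0], 0], [255, [3.2, 4.5, 0], 0], [255, [2.7, 4.8, 0], 0], [255, [2.2, 5.1, 0], 0], [255, [1.6, 5.3, 0], 0], [255, [1.1, 5.4, 0], 0], [255, [0.5, 5.5, 0], 0], [255, [-0.1, 5.5, 0], 0]]
```

>>> {"method": "carry_out", "body": {"increments": [[255,[5.6,1.0,0],0],[255,[5.5,0.7,0],0],[255,[5.4,1.2,0],0],[255,[5.2,1.8,0],0],[255,[5.0,2.3,0],0],[255,[4.8,2.9,0],0],[255,[4.4,3.3,0],0],[255,[4.1,3.8,0],0]]}}

```text
time: 10.9
tool_pos: [0.4938, 0.13, 0.2019]
ee_rot: [-3.139, -0.0, 1.638]
wrist_force: [-2.3, -3.5, -2.0]
width: 0.0006
finger_force: 2.0
```

>>> {"method": "carry_out", "body": {"increments": [[255,[3.6,4.2,0],0],[255,[3.2,4.5,0],0],[255,[2.7,4.8,0],0],[255,[2.2,5.1,0],0],[255,[0,0,0],0]]}}

```text
time: 11.4
tool_pos: [0.5131, 0.1434, 0.2025]
ee_rot: [3.141, -0.002, 1.638]
wrist_force: [-2.2, -0.8, -2.1]
width: 0.0009
finger_force: 1.0
```

```bash
python3 arc.py .053 3 16
```

```text
phi 112.00002996728279 r 0.05397197342562263 [0.51308172 0.14344193 0.20246237] [-2.23711305 -0.78046121 -2.06769897]
[[255, [-0.1, 3.0, 0], 0], [255, [0.7, 2.7, 0], 0], [255, [0.5, 2.7, 0], 0], [255, [0.4, 2.8, 0], 0], [255, [0.2, 2.8, 0], 0], [255, [0.1, 2.8, 0], 0], [255, [-0.1, 2.8, 0], 0], [255, [-0.2, 2.8, 0], 0]]
[[255, [-0.4, 2.8, 0], 0], [255, [-0.5, 2.7, 0], 0], [255, [-0.6, 2.7, 0], 0], [255, [-0.8, 2.7, 0], 0], [255, [-0.9, 2.6, 0], 0], [255, [-1.1, 2.6, 0], 0], [255, [-1.2, 2.5, 0], 0], [255, [-1.3, 2.4, 0], 0]]
```

>>> {"method": "carry_out", "body": {"increments": [[255,[-0.1,3.0,0],0],[255,[0.7,2.7,0],0],[255,[0.5,2.7,0],0],[255,[0.4,2.8,0],0],[255,[0.2,2.8,0],0],[255,[0.1,2.8,0],0]]}}

```text
time: 12.0
tool_pos: [0.5277, 0.1455, 0.2018]
ee_rot: [-3.138, -0.0, 1.637]
wrist_force: [-6.4, -0.7, -2.8]
width: 0.0006
finger_force: 2.7
```

>>> {"method": "carry_out", "body": {"increments": [[255,[-0.1,2.8,0],0],[255,[-0.2,2.8,0],0],[255,[-0.4,2.8,0],0]]}}

```text
time: 12.3
tool_pos: [0.5361, 0.1458, 0.2018]
ee_rot: [-3.138, -0.001, 1.638]
wrist_force: [-6.6, -0.6, -1.9]
width: 0.0004
finger_force: 2.6
```

>>> {"method": "carry_out", "body": {"increments": [[255,[-0.5,2.7,0],0],[255,[-0.6,2.7,0],0]]}}

```text
time: 12.5
tool_pos: [0.5416, 0.1453, 0.2018]
ee_rot: [-3.138, -0.002, 1.638]
wrist_force: [-5.5, 0.3, -2.2]
width: 0.0009
finger_force: 2.6
```

```bash
python3 arc.py .053 2 8
```

```text
phi 80.92413425865334 r 0.052569448035810394 [0.54159242 0.1453113  0.201774  ] [-5.47026505  0.28245107 -2.16739931]
[[255, [-0.0, 1.9, 0], 0], [255, [-0.5, 1.8, 0], 0], [255, [-0.6, 1.8, 0], 0], [255, [-0.6, 1.7, 0], 0], [255, [-0.7, 1.7, 0], 0], [255, [-0.8, 1.7, 0], 0], [255, [-0.8, 1.7, 0], 0], [255, [-0.9, 1.6, 0], 0]]
```

>>> {"method": "carry_out", "body": {"increments": [[255,[0,1.9,0],0],[255,[-0.5,1.8,0],0],[255,[-0.6,1.8,0],0],[255,[-0.6,1.7,0],0]]}}

```text
time: 12.9
tool_pos: [0.549, 0.1445, 0.202]
ee_rot: [-3.139, -0.003, 1.638]
wrist_force: [-7.3, 2.2, -1.5]
width: 0.0003
finger_force: 3.5
```

>>> {"method": "carry_out", "body": {"increments": [[255,[-0.7,1.7,0],0],[255,[-0.8,1.7,0],0],[255,[-0.8,1.7,0],0]]}}

```text
time: 13.2
tool_pos: [0.55, 0.1442, 0.2018]
ee_rot: [-3.128, -0.006, 1.64]
wrist_force: [-19.4, 4.1, 3.1]
width: 0.0005
finger_force: 8.8
```

```bash
python3 arc.py .053 2 8
```

```text
phi 71.8478526509232 r 0.053455978922259534 [0.54995375 0.14419561 0.20180098] [-19.41402761   4.08537547   3.14306619]
[[255, [-1.1, 1.5, 0], 0], [255, [-0.8, 1.7, 0], 0], [255, [-0.8, 1.6, 0], 0], [255, [-0.9, 1.6, 0], 0], [255, [-1.0, 1.6, 0], 0], [255, [-1.0, 1.5, 0], 0], [255, [-1.1, 1.5, 0], 0], [255, [-1.1, 1.5, 0], 0]]
```

>>> {"method": "carry_out", "body": {"increments": [[255,[-0.7,1.5,0],0],[255,[0,0,0],0]]}}

```text
time: 13.4
tool_pos: [0.5501, 0.1441, 0.2017]
ee_rot: [-3.125, -0.007, 1.641]
wrist_force: [-19.4, 5.1, 3.4]
width: 0.0006
finger_force: 9.3
```

>>> {"method": "carry_out", "body": {"increments": [[255,[2,-6,0],0],[255,[1,-6,0],0],[255,[0,0,-15],0],[255,[0,0,-25],0],[255,[0,0,-40],0],[255,[-40,0,0],0],[255,[-45,0,0],0],[255,[-45,0,0],0]]}}

```text
time: 14.2
tool_pos: [0.555, 0.0118, 0.2855]
ee_rot: [3.135, 0.001, 1.639]
wrist_force: [-0.5, -0.7, -0.9]
width: 0.0007
finger_force: 0.0
```

>>> {"method": "carry_out", "body": {"increments": [[255,[-45,0,0],0],[255,[-45,0,0],0],[255,[-45,0,0],0],[255,[-30,0,0],0],[255,[0,0,0],0],[255,[0,0,0],0]]}}

```text
time: 14.8
tool_pos: [0.5652, -0.1523, 0.284]
ee_rot: [3.138, 0.001, 1.636]
wrist_force: [-0.2, 0.1, -0.6]
width: 0.0005
finger_force: 0.0
```

```bash
python3 - <<'E'
from h import *
import cv2
a=cv2.resize(robot.snapshot("top")[145:265,260:420],None,fx=3.3,fy=3.3,interpolation=cv2.INTER_CUBIC)
b=cv2.resize(robot.snapshot("side")[145:290,225:385],None,fx=1.7,fy=1.7,interpolation=cv2.INTER_CUBIC)
im=np.zeros((400,800,3),np.uint8); im[:a.shape[0],:a.shape[1]]=a[:400,:528]; im[:b.shape[0],528:528+b.shape[1]]=b[:,:272]
cv2.imwrite("pics/end.png",im)
E
```

```text
(no output)
```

View pics/end.png

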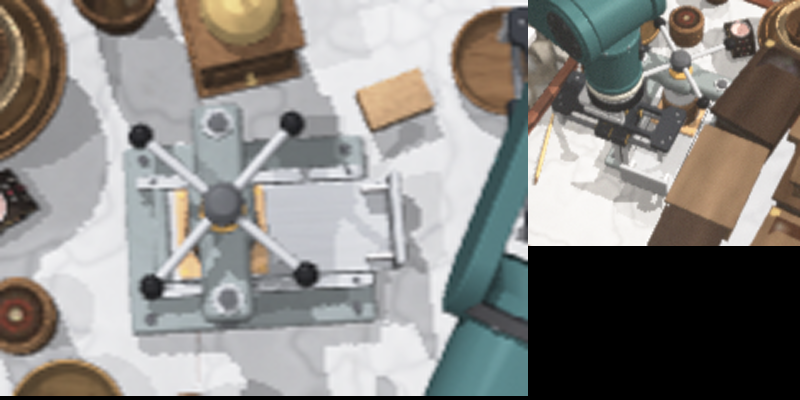

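The final view shows the tray home, with the nest plate under the crosshead. The wheel has turned about 203° to its stop, nothing else has moved, and the arm is clear.

```bash
python3 -c "
from bench import robot
print(robot.close_job())"
```

```text
the job is handed in; nothing more can be done
None
```

The tray is fully home, the press wheel is turned clockwise hard against its stop (about 203°, which should leave the pad bearing on the lid), nothing else was moved, and the job was handed in at about 15 s with the arm clear; no result came back.

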